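Call the next number: roll the order counter to 7 and ring the bell

TASK

Roll the drum of the order counter with a light fingertip, without forcing it down onto its stop, until the 7 stands in the middle of the little window. Take your finger off, then ring the counter bell gently to call the customer. Leave the bell, the counter and everything else standing where they are.

Things in the scene. Friction and masses are not known exactly. Their poses are not given: they have to be found in the camera images.
- order_counter: Order counter, fixed down: light wooden housing 134 (x) x 124 (y) mm on a black base, 111 mm high; origin at the centre of its underside, z up, front with the window faces its own -x. A white drum (radius 58 mm, 96 mm long along y, axle at x = 0, about 80 mm up) stands out of its open top. More than 16 N on the counter or its drum damages it.
- stroke_line (a point): Point of the housing's frame at x 0, y -25, z 138 mm: about the top of the drum, in the middle of its knurled (grey-ribbed) half, y -47 to -3 mm. The drum's true top is up to 6 mm higher or lower, differs from start to start and is not measured: feel for it. Turn the drum here: closed fingertips pressed on it and dragged along the housing's x.
- spring_axle (a point): Drum axle as drawn (x 0, y 0, z 80 mm in the housing's frame; same 6 mm unknown). It floats on springs: starts to sink at about 2 N, then 1 mm per 3.5 N, hard stop 5 mm down (about 20 N). The bearing is stiff: below about 4 to 5 N of pressure the finger slips. The drum is too wide (96 mm) to pinch.
- window (a point): Centre of the 30 x 30 mm window in the sloped front plate (x -55, y 26, z 112 mm in the housing's frame; faces 30 degrees above level, to -x). One of ten black bar numerals 0 to 9, 25 mm tall, on the drum's other half shows in it.
- drum (a joint): Angle of the drum (rad), grows when its top is dragged to the housing's own -x (towards the window side); numeral n is centred in the window at n x 0.6283 (7 at 4.398). Stops at -0.3 and 5.95. Stays where it is left; starts between about the 2 and the 5.
- call_bell: Counter bell, loose, 82 mm across, 60 mm high, brass-coloured dome on a black foot with a small steel plunger on top; origin at the centre of its underside, z up. Plunger on the axis, its top 60 mm up, pressed straight down. To the right of the work, beyond y = -0.4, stands a glass display case: cross it with the fingertips at least 0.45 m up.
- call_bell_plunger (a joint): Travel of the bell's plunger (m): 0 up, 0.004 fully pressed; springs back (2 N per mm, so about 8 N to its hard end stop). The bell rings above 0.002.
- tamper: Coffee tamper with a wooden knob, 58 mm across, 95 mm high, loose bystander; origin at the centre of its underside.
- stamp: Wooden rubber stamp, 45x30x70 mm, loose bystander; origin at the centre of its underside.
- cake_box: White cake box, 115x85x53 mm, loose bystander; origin at the centre of its underside.
Things that resemble listed ones, but are neither listed nor needed, are in the scene too. Of the things that look like the call_bell, the larger one is meant.

How it is judged:
By the outcome, as a careful person would: the job done as asked, in the order asked, and still so for the second after the job is handed in, with the robot touching nothing.
It also fails if it takes over 72 s, if anything falls off the work surface, if the arm or the gripper's body presses on something with over 40 N, if the wrist force passes 120 N, or if a joint passes its speed limit or range.

ROBOT

A 6-joint arm with a two-finger parallel gripper is mounted at the origin on a cart in front of the work surface, level with it; the furniture and walls round the work are solid. World frame = base frame: x ahead of the robot, y to its left, z up, the work surface at z = 0. Lengths are in m, angles in degrees, forces in N, time in s.
With the tool pointing down it reaches from about 0.375 to 0.9 m from the base axis. Payload 3.1 kg.
Tool frame: the origin (TCP) lies at the very end of the fingers, on their centre line; the grasp point (between the pads) lies 19 mm behind it; z points along the fingers, y is the line along which they close (so a half turn about z gives the same grasp; the last joint's range is limited). The gripper opens to 87 mm and grips with 3 to 60 N. Pads are 19 mm wide; open, the fingers measure 117 mm over their backs; the gripper's body (75 mm by 190 mm) begins 51 mm behind the grasp point.
Start: joints at [66.377, 30.224, 82.088, -0, 67.689, -10.227], TCP at [0.145, 0.608, 0.223] pointing down, gripper open.
Joint ranges: [-176.69, 176.69], [-43.24, 126.21], [12.49, 139.97], [-82, 262], [0, 151.66], [-163.58, 163.58]. Speed limits (degrees/s): [159.86, 159.86, 180, 180, 180, 180].

INTERFACE

Orientations are given as a 3x3 rotation matrix whose columns are the frame's x, y, z axes.
In Python, from rig import bot gives the robot as it stands.
- The arm moves only by the tool move_arm, never from a script. Its argument "increments" is a list of rows, each an object with "xyz": the shift along the tool's x, y, z in mm, a list of three; "roll": the turn about the tool's z in rad; "grip": the opening in per cent of the stroke, from 0 (shut) to 100 (fully open). A call has 1 to 5 rows; each row shifts and turns the commanded pose from where the row before left it, along the tool's axes as they then stand; what a row does not reach is not made up. A row lasts 1/12 s, in which the tool goes at most 41.7 mm and 7.16 degrees, less where a joint would pass 70% of its speed; a pose out of reach is approached as far as the arm can. A call is refused whole if a number of a shift passes 41.7 or a number of a turn 0.125, either way. A call with a gripper value outside its range is refused whole. The fingers move at their own pace and stop on an object; the grip force is fixed at half the most. Time passes only in rows, so rows that do not move let the fingers close. It gives the time, the measured TCP pose, the force, the opening and the grip force at its end, in the units of the state.
- bot.read_state(): the state, without advancing time (a new reading comes with each control period).
- bot.capture(name): name is "scene" or "top" or "wrist"; returns (picture, depth): 400x640x3 uint8, red, green, blue; 400x640 float32, m along the optical axis (not along the pixel's ray), 0 where there is no reading.
- bot.camera_model(name): a dict with "intrinsics" (3x3 intrinsics, pixels), "rvec" (rotation vector, rad) and "tvec" (3), from world to camera coordinates, as OpenCV has them; the wrist camera has in their place "tool_from_camera" (4x4, takes a point from camera to tool coordinates, whose origin is the TCP and whose axes are the flange's). Camera axes: x right, y down, z forward; pixel columns grow to the right and rows downward; lengths in m; the calibration is good to about 2 mm. A picture is of the moment at which its call begins: read the wrist's pose just before it. camera_model takes no time and is no camera call.
- bot.hand_in(): hands the job in; it is judged then, once.
Trained networks look in the newest picture that a camera, given by its name, has taken for a name from the list of things; names that differ only in an ending like _2 or _b are one class to them, and where a whole thing is asked for, a point or a joint stands for the part that bears it (a point fixed in the world has none). Each returns a list of dicts, best first, with "conf" (0 to 1); they miss things now and then, are a little off and sometimes report something else, mostly with a low value. They report only what shows in the picture. A call takes as long as a camera call. They do not tell look-alikes from the thing itself.
- bot.spot_in(label, camera): "at" ([x, y, z] in m, in the coordinates of the camera as it stood for that picture, good to about 4 mm: the middle of the surface that is visible of it).
- bot.trace(label, camera): "mask" (400x640 bool, what is visible of it).
The state is a dict: "time_s": time; "joint_positions": joint angles; "qvel": joint speeds; "tau": joint torques, N m; "position": TCP position; "tcp_rot": TCP orientation; "force": force on the tool from outside, world axes, zero at the start; "moment": the same for the moment, N m; "opening": opening from 0.0 (shut) to 1.0 (fully open); "grasp_force": force on a finger pad.
Only numpy, scipy, OpenCV 4.12 (cv2) and the standard library are available. Lean on these libraries where they do the work, as an engineer would, in place of code of your own. Each camera call takes 0.05 s, during which the arm holds its last target. There are 200 camera calls.

## Working session

There is one attempt and no reset: what is moved stays moved. The work goes in short steps, Python scripts to look and compute and a tool call to move; the robot and the scene stay as the last step left them, time stands still between calls to the robot, and variables do not carry over. Pictures are saved under pics/ and viewed, at most 10 in all, crops included, and the job is handed in when it is done.

Besides the shell and the picture viewer there is one more tool, called by a JSON object that holds its "name" and its "arguments", one argument or row to a line. move_arm: Moves the arm, as the interface text tells. Its arguments: {"type":"object","properties":{"increments":{"type":"array"}},"required":["increments"]}

```bash
mkdir -p pics; cat > h.py <<'E'
import numpy as np, cv2
from rig import bot
def w(cam,p):
    m=bot.camera_model(cam); R=cv2.Rodrigues(np.array(m["rvec"],float))[0]; return R.T@(np.array(p)-np.array(m["tvec"]).ravel())
def cloud(cam,d):
    m=bot.camera_model(cam);K=np.array(m["intrinsics"]);v,u=np.mgrid[:400,:640]
    P=np.stack([(u-K[0,2])/K[0,0]*d,(v-K[1,2])/K[1,1]*d,d],-1)
    R=cv2.Rodrigues(np.array(m["rvec"],float))[0]; return (P-np.array(m["tvec"]).ravel())@R
E
python3 - <<'E'
from h import *
np.set_printoptions(precision=4,suppress=True)
s=bot.read_state();print(s["time_s"],s["position"],s["tcp_rot"],s["force"])
out=[]
for c in("scene","top"):
    im,d=bot.capture(c);np.savez(c,im=im,d=d);out.append(im)
    for l in["order_counter","window","stroke_line","call_bell","tamper","stamp","cake_box"]:
        try:
            for r in bot.spot_in(l,c)[:3]: print(c,l,round(r["conf"],2),w(c,r["at"]))
        except Exception as e: print(l,e)
cv2.imwrite("pics/s.png",out[0][...,::-1]);cv2.imwrite("pics/t.png",out[1][...,::-1])
E
```

```text
0.0 [0.1445 0.6073 0.2216] [[-0.9728  0.2317 -0.0008]
 [ 0.2317  0.9728 -0.002 ]
 [ 0.0004 -0.0021 -1.    ]] [-0.277  -0.3766  0.0957]
scene order_counter 0.73 [ 0.5291 -0.0542  0.1098]
scene window 0.6 [ 0.5302 -0.0559  0.1131]
scene stroke_line 0.66 [ 0.5287 -0.0553  0.1093]
scene call_bell 0.82 [ 0.6002 -0.3011  0.0265]
scene call_bell 0.74 [ 0.4789 -0.2931  0.0326]
scene tamper 0.66 [0.4145 0.2932 0.0298]
scene stamp 0.88 [0.3642 0.1221 0.012 ]
scene cake_box 0.56 [ 0.7132 -0.2835  0.0522]
scene cake_box 0.43 [ 0.5312 -0.0557  0.1098]
top order_counter 0.72 [ 0.5414 -0.0731  0.1227]
top window 0.59 [ 0.5412 -0.0731  0.1236]
top stroke_line 0.59 [ 0.5409 -0.0771  0.1257]
top call_bell 0.95 [ 0.4852 -0.3002  0.0373]
top call_bell 0.79 [ 0.604  -0.3025  0.0232]
top tamper 0.6 [0.4276 0.2813 0.0276]
top stamp 0.73 [0.3685 0.1176 0.0109]
top cake_box 0.95 [ 0.7191 -0.29    0.0519]
top cake_box 0.38 [0.3718 0.1203 0.0113]
```

View pics/s.png

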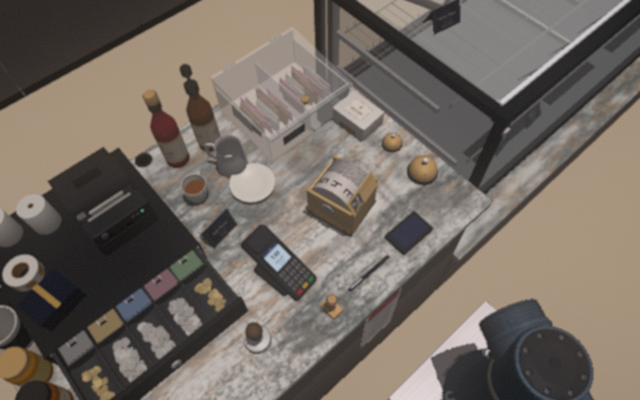

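View pics/t.png

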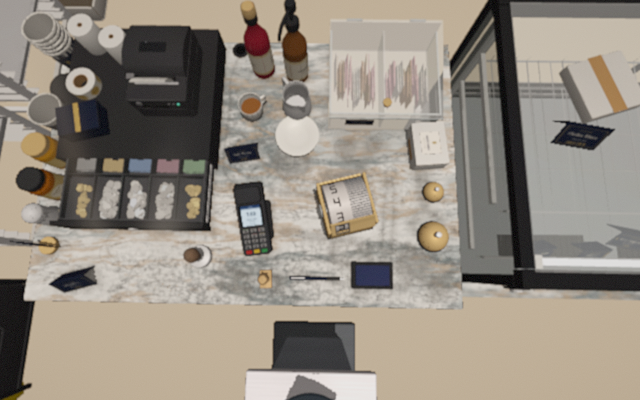

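```bash
python3 - <<'E'
from h import *
np.set_printoptions(precision=4,suppress=True)
z=np.load("top.npz");im,d=z["im"],z["d"];P=cloud("top",d)
x,y,h=P[...,0],P[...,1],P[...,2]
M=(d>0)&(abs(x-.54)<.13)&(abs(y+.07)<.13)
for lo in(.05,.08,.1):
    m=M&(h>lo)&(h<.18); r=cv2.minAreaRect((P[m][:,:2]*1000).astype(np.float32)); print(lo,m.sum(),r,cv2.boxPoints(r).tolist())
m=M&(h>.08);i=P[m];print("top z",np.percentile(i[:,2],[50,90,99,100]),i[i[:,2]>np.percentile(i[:,2],95)].mean(0))
m=(d>0)&(np.hypot(x-.485,y+.30)<.07)&(h>.012); print("bell",cv2.minEnclosingCircle((P[m][:,:2]*1000).astype(np.float32)),h[m].max(),P[m][h[m]>.05].mean(0))
m=(d>0)&(np.hypot(x-.604,y+.30)<.05)&(h>.012); print("small",cv2.minEnclosingCircle((P[m][:,:2]*1000).astype(np.float32)),h[m].max())
a=cv2.resize(im[165:245,305:390],None,fx=6,fy=6,interpolation=3)
s=np.load("scene.npz")["im"];b=cv2.resize(s[150:240,300:385],None,fx=3.4,fy=3.4,interpolation=3)
c=np.zeros((480,800,3),np.uint8);c[:,:510]=a;c[:b.shape[0],510:510+b.shape[1]]=b
cv2.imwrite("pics/c.png",c[...,::-1])
E
```

```text
0.05 2893 ((554.6124877929688, -77.55390930175781), (135.3261260986328, 129.8639373779297), 14.486145973205566) [[472.8580627441406, -31.611886978149414], [505.3430480957031, -157.3472137451172], [636.366943359375, -123.49593353271484], [603.8819580078125, 2.2393951416015625]]
0.08 2769 ((554.6171875, -77.57203674316406), (135.3261260986328, 129.82650756835938), 14.486145973205566) [[472.8674621582031, -31.648134231567383], [505.3430480957031, -157.3472137451172], [636.366943359375, -123.49594116210938], [603.891357421875, 2.2031402587890625]]
0.1 2468 ((552.7472534179688, -78.09554290771484), (129.66615295410156, 122.1159896850586), 14.52814769744873) [[474.6705322265625, -35.2536506652832], [505.303955078125, -153.46490478515625], [630.823974609375, -120.93743896484375], [600.1905517578125, -2.7261810302734375]]
top z [0.128  0.1402 0.1427 0.1447] [ 0.5548 -0.0781  0.1422]
bell ((487.4212341308594, -305.9795837402344), 38.3255615234375) 0.061208552031563966 [ 0.4873 -0.3056  0.059 ]
small ((605.4146728515625, -311.8299865722656), 26.08546257019043) 0.044737748879426116
```

View pics/c.png

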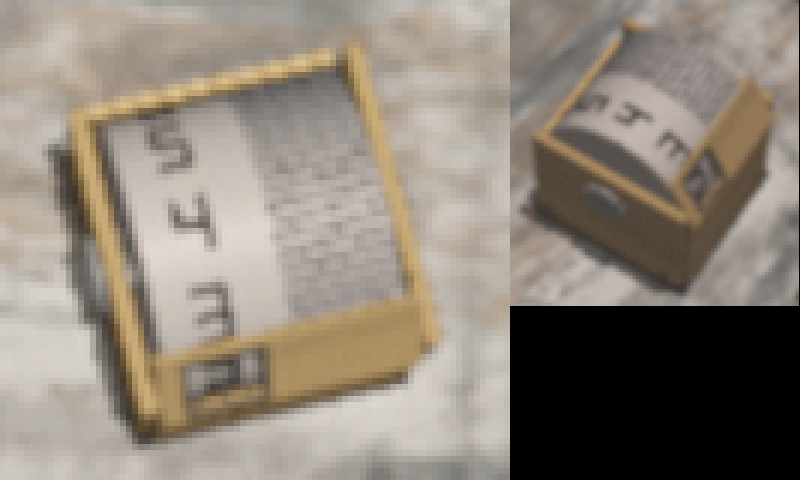

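The larger bell is at top-image pixel (433,236), the smaller at (433,191). The counter is at (347,205), with its window facing the robot, yaw of about 14.5°, and what looks like a 2 in the window. Next I go above the ribbed half.

{"name": "move_arm", "arguments": {
  "increments": [
    {"xyz":[0,0,-8],"roll":-0.122,"grip":0},
    {"xyz":[0,0,-8],"roll":-0.122,"grip":0},
    {"xyz":[0,0,-8],"roll":-0.122,"grip":0},
    {"xyz":[0,0,-6],"roll":-0.121,"grip":0},
    {"xyz":[0,0,0],"roll":0,"grip":0}
  ]
}}

```text
time_s: 1.22
position: [0.1451, 0.6088, 0.2541]
tcp_rot: [[-0.968, -0.253, 0.001], [-0.253, 0.968, 0.003], [-0.002, 0.002, -1.0]]
force: [0.8, -0.2, 0.1]
opening: 0.704
grasp_force: 0.0
```

{"name": "move_arm", "arguments": {
  "increments": [
    {"xyz":[-12.4,-39.5,0],"roll":0,"grip":0},
    {"xyz":[-12.4,-39.5,0],"roll":0,"grip":0},
    {"xyz":[-12.4,-39.5,0],"roll":0,"grip":0},
    {"xyz":[-12.4,-39.5,0],"roll":0,"grip":0},
    {"xyz":[-12.4,-39.5,0],"roll":0,"grip":0}
  ]
}}

```text
time_s: 1.63
position: [0.2546, 0.4306, 0.2523]
tcp_rot: [[-0.969, -0.248, -0.0], [-0.248, 0.969, -0.0], [0.0, -0.0, -1.0]]
force: [0.5, -0.3, -0.0]
opening: 0.323
grasp_force: 0.0
```

{"name": "move_arm", "arguments": {
  "increments": [
    {"xyz":[-12.4,-39.5,0],"roll":0,"grip":0},
    {"xyz":[-12.4,-39.5,0],"roll":0,"grip":0},
    {"xyz":[-12.4,-39.5,0],"roll":0,"grip":0},
    {"xyz":[-12.4,-39.5,0],"roll":0,"grip":0},
    {"xyz":[-12.4,-39.5,0],"roll":0,"grip":0}
  ]
}}

```text
time_s: 2.05
position: [0.3642, 0.2548, 0.2525]
tcp_rot: [[-0.969, -0.247, 0.0], [-0.247, 0.969, 0.0], [-0.0, 0.0, -1.0]]
force: [0.2, 0.7, 0.6]
opening: 0.017
grasp_force: 0.0
```

{"name": "move_arm", "arguments": {
  "increments": [
    {"xyz":[-12.4,-39.5,0],"roll":0,"grip":0},
    {"xyz":[-12.4,-39.5,0],"roll":0,"grip":0},
    {"xyz":[-12.4,-39.5,0],"roll":0,"grip":0},
    {"xyz":[-12.4,-39.5,0],"roll":0,"grip":0},
    {"xyz":[0,0,0],"roll":0,"grip":0}
  ]
}}

```text
time_s: 2.47
position: [0.4567, 0.1102, 0.2529]
tcp_rot: [[-0.971, -0.24, 0.006], [-0.24, 0.971, -0.003], [-0.005, -0.004, -1.0]]
force: [-0.2, 0.4, 0.7]
opening: 0.005
grasp_force: 0.0
```

{"name": "move_arm", "arguments": {
  "increments": [
    {"xyz":[-11.6,-38.5,0],"roll":0,"grip":0},
    {"xyz":[-11.6,-38.5,0],"roll":0,"grip":0},
    {"xyz":[-11.6,-38.5,0],"roll":0,"grip":0},
    {"xyz":[-11.6,-38.5,0],"roll":0,"grip":0},
    {"xyz":[-11.6,-38.5,0],"roll":0,"grip":0}
  ]
}}

```text
time_s: 2.88
position: [0.5561, -0.0569, 0.2523]
tcp_rot: [[-0.969, -0.247, -0.0], [-0.247, 0.969, 0.0], [0.0, 0.001, -1.0]]
force: [0.9, 1.1, 0.2]
opening: 0.005
grasp_force: 0.0
```

{"name": "move_arm", "arguments": {
  "increments": [
    {"xyz":[0,0,0],"roll":0,"grip":0},
    {"xyz":[0,0,0],"roll":0,"grip":0}
  ]
}}

```text
time_s: 3.05
position: [0.5564, -0.0573, 0.2519]
tcp_rot: [[-0.97, -0.245, -0.0], [-0.245, 0.97, 0.0], [0.0, 0.0, -1.0]]
force: [-0.5, 1.8, -1.2]
opening: 0.007
grasp_force: 0.0
```

{"name": "move_arm", "arguments": {
  "increments": [
    {"xyz":[-5,-15,0],"roll":0,"grip":0},
    {"xyz":[-5,-15,0],"roll":0,"grip":0},
    {"xyz":[-5,-14,0],"roll":0,"grip":0},
    {"xyz":[0,0,30],"roll":0,"grip":0},
    {"xyz":[0,0,30],"roll":0,"grip":0}
  ]
}}

```text
time_s: 3.47
position: [0.5834, -0.0949, 0.1939]
tcp_rot: [[-0.968, -0.25, 0.006], [-0.25, 0.968, -0.002], [-0.005, -0.004, -1.0]]
force: [-0.2, 0.1, -0.4]
opening: 0.002
grasp_force: 0.0
```

{"name": "move_arm", "arguments": {
  "increments": [
    {"xyz":[0,0,20],"roll":0,"grip":0},
    {"xyz":[0,0,10],"roll":0,"grip":0},
    {"xyz":[0,0,0],"roll":0,"grip":0},
    {"xyz":[0,0,0],"roll":0,"grip":0},
    {"xyz":[0,0,0],"roll":0,"grip":0}
  ]
}}

```text
time_s: 3.88
position: [0.5824, -0.0945, 0.164]
tcp_rot: [[-0.968, -0.251, 0.003], [-0.251, 0.968, -0.001], [-0.002, -0.002, -1.0]]
force: [-0.3, -0.1, 0.3]
opening: 0.008
grasp_force: 0.0
```

{"name": "move_arm", "arguments": {
  "increments": [
    {"xyz":[0,0,5],"roll":0,"grip":0},
    {"xyz":[0,0,5],"roll":0,"grip":0},
    {"xyz":[0,0,5],"roll":0,"grip":0},
    {"xyz":[0,0,2],"roll":0,"grip":0},
    {"xyz":[0,0,0],"roll":0,"grip":0}
  ]
}}

```text
time_s: 4.3
position: [0.5808, -0.0944, 0.1449]
tcp_rot: [[-0.968, -0.25, -0.001], [-0.25, 0.968, 0.0], [0.001, 0.001, -1.0]]
force: [0.2, -1.0, 0.5]
opening: 0.004
grasp_force: 0.0
```

{"name": "move_arm", "arguments": {
  "increments": [
    {"xyz":[0,0,1.5],"roll":0,"grip":0},
    {"xyz":[0,0,0],"roll":0,"grip":0}
  ]
}}

```text
time_s: 4.47
position: [0.5812, -0.0946, 0.1439]
tcp_rot: [[-0.968, -0.25, -0.0], [-0.25, 0.968, 0.0], [0.0, 0.0, -1.0]]
force: [0.5, -0.4, 0.5]
opening: 0.005
grasp_force: 0.0
```

{"name": "move_arm", "arguments": {
  "increments": [
    {"xyz":[0,0,1.5],"roll":0,"grip":0},
    {"xyz":[0,0,0],"roll":0,"grip":0}
  ]
}}

```text
time_s: 4.63
position: [0.5812, -0.0946, 0.1424]
tcp_rot: [[-0.968, -0.25, -0.0], [-0.25, 0.968, 0.0], [0.0, 0.0, -1.0]]
force: [-1.6, -0.4, 0.2]
opening: 0.007
grasp_force: 0.0
```

{"name": "move_arm", "arguments": {
  "increments": [
    {"xyz":[0,0,1],"roll":0,"grip":0},
    {"xyz":[0,0,0],"roll":0,"grip":0}
  ]
}}

```text
time_s: 4.8
position: [0.5812, -0.0946, 0.1414]
tcp_rot: [[-0.968, -0.25, -0.0], [-0.25, 0.968, 0.0], [0.0, 0.0, -1.0]]
force: [0.4, 0.2, -0.2]
opening: 0.003
grasp_force: 0.0
```

{"name": "move_arm", "arguments": {
  "increments": [
    {"xyz":[0,0,1],"roll":0,"grip":0},
    {"xyz":[0,0,0],"roll":0,"grip":0}
  ]
}}

```text
time_s: 4.97
position: [0.5813, -0.0946, 0.1405]
tcp_rot: [[-0.968, -0.251, 0.0], [-0.251, 0.968, -0.0], [-0.0, -0.0, -1.0]]
force: [1.7, 0.2, 0.6]
opening: 0.006
grasp_force: 0.1
```

{"name": "move_arm", "arguments": {
  "increments": [
    {"xyz":[0,0,1],"roll":0,"grip":0},
    {"xyz":[0,0,0],"roll":0,"grip":0}
  ]
}}

```text
time_s: 5.13
position: [0.5815, -0.0947, 0.1399]
tcp_rot: [[-0.968, -0.251, 0.0], [-0.251, 0.968, -0.0], [-0.0, -0.0, -1.0]]
force: [0.1, 0.5, 2.7]
opening: 0.004
grasp_force: 1.5
```

{"name": "move_arm", "arguments": {
  "increments": [
    {"xyz":[0,0,1],"roll":0,"grip":0},
    {"xyz":[0,0,0],"roll":0,"grip":0}
  ]
}}

```text
time_s: 5.3
position: [0.5816, -0.0948, 0.1391]
tcp_rot: [[-0.968, -0.251, 0.001], [-0.251, 0.968, -0.001], [-0.001, -0.001, -1.0]]
force: [0.4, -0.0, 5.4]
opening: 0.005
grasp_force: 2.5
```

{"name": "move_arm", "arguments": {
  "increments": [
    {"xyz":[0,0,0.7],"roll":0,"grip":0},
    {"xyz":[0,0,0],"roll":0,"grip":0}
  ]
}}

```text
time_s: 5.47
position: [0.5816, -0.0948, 0.1386]
tcp_rot: [[-0.968, -0.251, 0.001], [-0.251, 0.968, -0.001], [-0.001, -0.001, -1.0]]
force: [-1.4, -1.1, 5.8]
opening: 0.003
grasp_force: 3.1
```

{"name": "move_arm", "arguments": {
  "increments": [
    {"xyz":[5,0,-0.3],"roll":0,"grip":0},
    {"xyz":[5,0,-0.4],"roll":0,"grip":0}
  ]
}}

```text
time_s: 5.63
position: [0.575, -0.0969, 0.1401]
tcp_rot: [[-0.968, -0.249, 0.008], [-0.249, 0.968, -0.0], [-0.008, -0.002, -1.0]]
force: [4.2, 3.5, 6.2]
opening: 0.004
grasp_force: 3.4
```

{"name": "move_arm", "arguments": {
  "increments": [
    {"xyz":[5,0,0],"roll":0,"grip":0},
    {"xyz":[5,0,0],"roll":0,"grip":0}
  ]
}}

```text
time_s: 5.8
position: [0.5651, -0.0995, 0.1403]
tcp_rot: [[-0.968, -0.25, 0.008], [-0.25, 0.968, -0.0], [-0.008, -0.002, -1.0]]
force: [3.5, 2.3, 7.4]
opening: 0.008
grasp_force: 3.8
```

{"name": "move_arm", "arguments": {
  "increments": [
    {"xyz":[5,0,0],"roll":0,"grip":0},
    {"xyz":[5,0,0],"roll":0,"grip":0},
    {"xyz":[5,0,0.1],"roll":0,"grip":0}
  ]
}}

```text
time_s: 6.05
position: [0.5504, -0.1033, 0.1402]
tcp_rot: [[-0.968, -0.25, 0.008], [-0.25, 0.968, -0.0], [-0.007, -0.002, -1.0]]
force: [2.6, 3.0, 8.5]
opening: 0.005
grasp_force: 3.8
```

{"name": "move_arm", "arguments": {
  "increments": [
    {"xyz":[5,0,0.5],"roll":0,"grip":0},
    {"xyz":[5,0,0.9],"roll":0,"grip":0},
    {"xyz":[0,0,0],"roll":0,"grip":0}
  ]
}}

```text
time_s: 6.3
position: [0.5391, -0.1061, 0.1386]
tcp_rot: [[-0.968, -0.25, 0.005], [-0.25, 0.968, -0.001], [-0.004, -0.002, -1.0]]
force: [0.3, 1.2, 9.2]
opening: 0.004
grasp_force: 4.1
```

{"name": "move_arm", "arguments": {
  "increments": [
    {"xyz":[0,0,-15],"roll":0,"grip":0},
    {"xyz":[0,0,0],"roll":0,"grip":0},
    {"xyz":[-20,0,0],"roll":0,"grip":0},
    {"xyz":[-28,0,0],"roll":0,"grip":0},
    {"xyz":[0,0,0],"roll":0,"grip":0}
  ]
}}

```text
time_s: 6.72
position: [0.5891, -0.0938, 0.1521]
tcp_rot: [[-0.968, -0.251, 0.007], [-0.251, 0.968, -0.001], [-0.006, -0.003, -1.0]]
force: [0.9, -0.3, -0.3]
opening: 0.005
grasp_force: 0.0
```

```bash
python3 - <<'E'
from h import *
im,d=bot.capture("top");im2,_=bot.capture("scene")
a=cv2.resize(im[165:245,305:390],None,fx=6,fy=6,interpolation=3)
b=cv2.resize(im2[150:240,300:385],None,fx=3.4,fy=3.4,interpolation=3)
c=np.zeros((480,800,3),np.uint8);c[:,:510]=a;c[:b.shape[0],510:510+b.shape[1]]=b
cv2.imwrite("pics/d.png",c[...,::-1]); print(bot.read_state()["position"])
E
```

```text
[ 0.58433326 -0.09349854  0.15115392]
```

View pics/d.png

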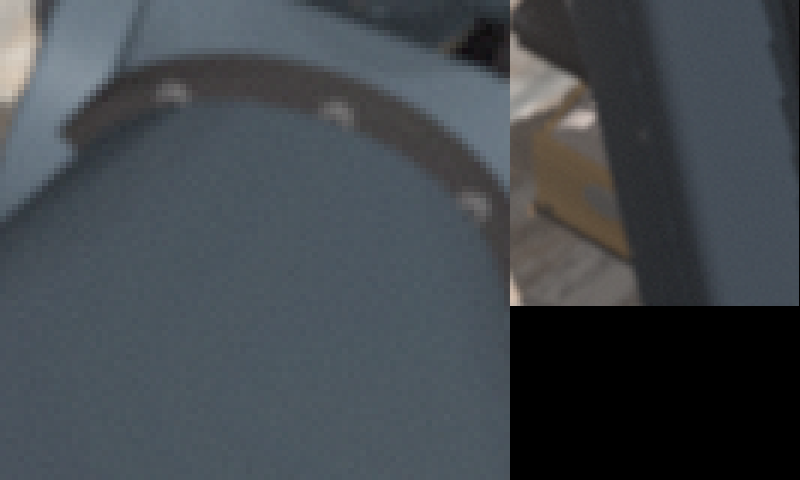

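The arm hides the counter from both fixed cameras, so I stroke again and then look with the wrist camera.

{"name": "move_arm", "arguments": {
  "increments": [
    {"xyz":[0,0,6],"roll":0,"grip":0},
    {"xyz":[0,0,5],"roll":0,"grip":0},
    {"xyz":[0,0,0],"roll":0,"grip":0},
    {"xyz":[0,0,1.4],"roll":0,"grip":0},
    {"xyz":[0,0,0],"roll":0,"grip":0}
  ]
}}

```text
time_s: 7.23
position: [0.5833, -0.0939, 0.1395]
tcp_rot: [[-0.968, -0.25, -0.001], [-0.25, 0.968, 0.0], [0.001, 0.001, -1.0]]
force: [-0.5, 0.8, 2.8]
opening: 0.007
grasp_force: 1.1
```

{"name": "move_arm", "arguments": {
  "increments": [
    {"xyz":[0,0,1],"roll":0,"grip":0},
    {"xyz":[0,0,0],"roll":0,"grip":0}
  ]
}}

```text
time_s: 7.4
position: [0.5837, -0.0939, 0.1389]
tcp_rot: [[-0.968, -0.25, -0.001], [-0.25, 0.968, -0.0], [0.001, 0.0, -1.0]]
force: [-1.2, 0.2, 3.8]
opening: 0.008
grasp_force: 1.7
```

{"name": "move_arm", "arguments": {
  "increments": [
    {"xyz":[0,0,1.3],"roll":0,"grip":0},
    {"xyz":[0,0,0],"roll":0,"grip":0}
  ]
}}

```text
time_s: 7.57
position: [0.5842, -0.094, 0.1379]
tcp_rot: [[-0.968, -0.251, 0.0], [-0.251, 0.968, -0.0], [-0.0, -0.0, -1.0]]
force: [-1.5, -0.5, 6.5]
opening: 0.006
grasp_force: 2.8
```

{"name": "move_arm", "arguments": {
  "increments": [
    {"xyz":[5,0,-0.8],"roll":0,"grip":0},
    {"xyz":[5,0,-0.5],"roll":0,"grip":0},
    {"xyz":[5,0,0],"roll":0,"grip":0}
  ]
}}

```text
time_s: 7.82
position: [0.5731, -0.0974, 0.1402]
tcp_rot: [[-0.968, -0.249, 0.009], [-0.249, 0.968, -0.0], [-0.008, -0.002, -1.0]]
force: [4.1, 3.2, 7.1]
opening: 0.007
grasp_force: 3.5
```

{"name": "move_arm", "arguments": {
  "increments": [
    {"xyz":[5,0,0],"roll":0,"grip":0},
    {"xyz":[5,0,0],"roll":0,"grip":0},
    {"xyz":[5,0,0],"roll":0,"grip":0}
  ]
}}

```text
time_s: 8.07
position: [0.5582, -0.1012, 0.1404]
tcp_rot: [[-0.968, -0.25, 0.008], [-0.25, 0.968, -0.0], [-0.008, -0.002, -1.0]]
force: [2.6, 3.1, 7.3]
opening: 0.008
grasp_force: 3.7
```

{"name": "move_arm", "arguments": {
  "increments": [
    {"xyz":[5,0,0.1],"roll":0,"grip":0},
    {"xyz":[5,0,0.4],"roll":0,"grip":0},
    {"xyz":[5,0,0.9],"roll":0,"grip":0},
    {"xyz":[0,0,0],"roll":0,"grip":0}
  ]
}}

```text
time_s: 8.4
position: [0.5424, -0.1052, 0.1389]
tcp_rot: [[-0.968, -0.25, 0.006], [-0.25, 0.968, -0.001], [-0.005, -0.002, -1.0]]
force: [-0.9, 1.7, 9.3]
opening: 0.002
grasp_force: 4.6
```

{"name": "move_arm", "arguments": {
  "increments": [
    {"xyz":[0,0,-20],"roll":0,"grip":0},
    {"xyz":[0,0,-40],"roll":0,"grip":0},
    {"xyz":[-10,0,-40],"roll":0,"grip":0},
    {"xyz":[0,0,0],"roll":0,"grip":0},
    {"xyz":[0,0,0],"roll":0,"grip":0}
  ]
}}

```text
time_s: 8.82
position: [0.5524, -0.1032, 0.2397]
tcp_rot: [[-0.968, -0.251, 0.007], [-0.251, 0.968, -0.003], [-0.006, -0.004, -1.0]]
force: [-0.3, 0.7, -0.2]
opening: 0.007
grasp_force: 0.0
```

```bash
python3 - <<'E'
from h import *
s=bot.read_state();im,d=bot.capture("wrist");print(s["position"],bot.camera_model("wrist"))
cv2.imwrite("pics/w1.png",im[...,::-1])
E
```

```text
[ 0.55239403 -0.10318442  0.23974048] {'intrinsics': array([[289.82208743,   0.        , 318.59170503],
       [  0.        , 289.82208743, 199.85625191],
       [  0.        ,   0.        ,   1.        ]]), 'tool_from_camera': array([[ 3.08085885e-04, -9.55888435e-01, -2.93729817e-01,
         8.11115475e-02],
       [ 9.99999746e-01,  1.05505101e-04,  7.05528307e-04,
        -8.68168449e-04],
       [-6.43416355e-04, -2.93729960e-01,  9.55888224e-01,
        -1.62971974e-01],
       [ 0.00000000e+00,  0.00000000e+00,  0.00000000e+00,
         1.00000000e+00]])}
```

View pics/w1.png

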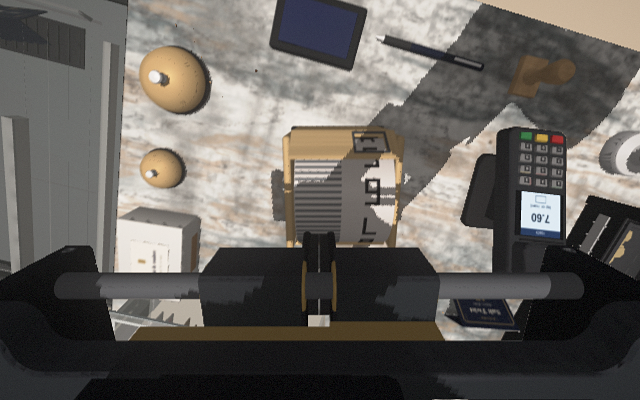

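```bash
cat >> h.py <<'E'
def unwrap(name,C=(0.5544,-0.0776),yaw=14.5,za=.0837):
    s=bot.read_state();im,d=bot.capture("wrist");m=bot.camera_model("wrist")
    T=np.eye(4);T[:3,:3]=s["tcp_rot"];T[:3,3]=s["position"];T=np.linalg.inv(T@np.array(m["tool_from_camera"]))
    a=np.radians(yaw);u=np.array([np.cos(a),np.sin(a),0]);v=np.array([-np.sin(a),np.cos(a),0])
    ph=np.radians(np.arange(150,-0.1,-.25));yy=np.arange(.06,-.06,-.0003)
    A,Y=np.meshgrid(ph,yy,indexing="ij")
    P=np.array([*C,za])+(-.058*np.cos(A))[...,None]*u+Y[...,None]*v+(.058*np.sin(A))[...,None]*np.array([0,0,1])
    p=P@T[:3,:3].T+T[:3,3];K=np.array(m["intrinsics"])
    q=p@K.T;q=(q[...,:2]/q[...,2:]).astype(np.float32)
    o=cv2.remap(im,q[...,0],q[...,1],cv2.INTER_CUBIC)
    for g in range(0,151,10): cv2.putText(o,str(g),(2,int((150-g)*4)),0,.35,(255,0,0),1)
    ro=cv2.resize(cv2.rotate(im[110:260,265:425],cv2.ROTATE_180),(400,375),interpolation=3)
    c=np.zeros((600,800,3),np.uint8);c[:,:400]=o[:600,:400];c[:375,400:]=ro
    cv2.imwrite(name,c[...,::-1])
E
python3 -c "from h import *;unwrap('pics/u1.png')"
```

```text
(no output)
```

View pics/u1.png

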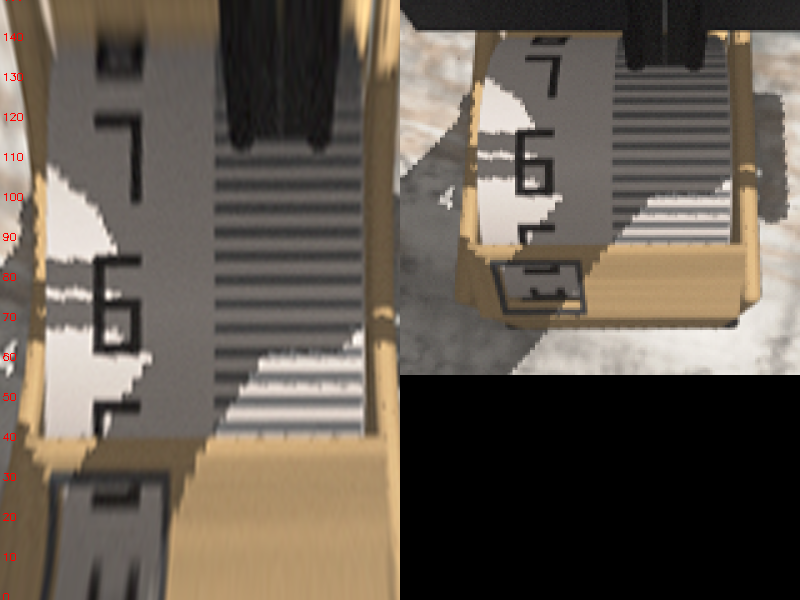

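Unwrapped, the 7 sits at about 110° and the 6 at 74°. The window is at 30°, so about 80 mm of arc remains: one full stroke, then a measured one.

{"name": "move_arm", "arguments": {
  "increments": [
    {"xyz":[-16,0,30],"roll":0,"grip":0},
    {"xyz":[-16,0,30],"roll":0,"grip":0},
    {"xyz":[0,0,27],"roll":0,"grip":0},
    {"xyz":[0,0,0],"roll":0,"grip":0},
    {"xyz":[0,0,0],"roll":0,"grip":0}
  ]
}}

```text
time_s: 9.33
position: [0.5785, -0.0937, 0.1472]
tcp_rot: [[-0.968, -0.25, -0.008], [-0.25, 0.968, 0.003], [0.007, 0.005, -1.0]]
force: [-0.3, -0.4, 0.0]
opening: 0.006
grasp_force: 0.0
```

{"name": "move_arm", "arguments": {
  "increments": [
    {"xyz":[-4,0,5],"roll":0,"grip":0},
    {"xyz":[0,0,2],"roll":0,"grip":0},
    {"xyz":[0,0,0],"roll":0,"grip":0},
    {"xyz":[0,0,0],"roll":0,"grip":0}
  ]
}}

```text
time_s: 9.67
position: [0.5856, -0.0938, 0.1443]
tcp_rot: [[-0.968, -0.25, 0.002], [-0.25, 0.968, -0.001], [-0.001, -0.001, -1.0]]
force: [-1.0, -0.4, -0.3]
opening: 0.003
grasp_force: 0.0
```

{"name": "move_arm", "arguments": {
  "increments": [
    {"xyz":[0,0,1],"roll":0,"grip":0},
    {"xyz":[0,0,0],"roll":0,"grip":0}
  ]
}}

```text
time_s: 9.83
position: [0.5853, -0.0937, 0.1429]
tcp_rot: [[-0.968, -0.25, 0.001], [-0.25, 0.968, -0.0], [-0.001, -0.001, -1.0]]
force: [-0.6, -0.0, -0.7]
opening: 0.006
grasp_force: 0.0
```

{"name": "move_arm", "arguments": {
  "increments": [
    {"xyz":[0,0,0.7],"roll":0,"grip":0},
    {"xyz":[0,0,0],"roll":0,"grip":0}
  ]
}}

```text
time_s: 10.0
position: [0.5851, -0.0936, 0.1417]
tcp_rot: [[-0.968, -0.25, 0.0], [-0.25, 0.968, -0.0], [-0.0, -0.0, -1.0]]
force: [-1.0, -0.5, -0.4]
opening: 0.005
grasp_force: 0.0
```

{"name": "move_arm", "arguments": {
  "increments": [
    {"xyz":[0,0,2],"roll":0,"grip":0},
    {"xyz":[0,0,0],"roll":0,"grip":0}
  ]
}}

```text
time_s: 10.17
position: [0.5851, -0.0936, 0.1394]
tcp_rot: [[-0.968, -0.25, 0.0], [-0.25, 0.968, -0.0], [-0.0, -0.0, -1.0]]
force: [0.8, 0.4, 0.2]
opening: 0.004
grasp_force: 0.2
```

{"name": "move_arm", "arguments": {
  "increments": [
    {"xyz":[0,0,1],"roll":0,"grip":0},
    {"xyz":[0,0,0],"roll":0,"grip":0}
  ]
}}

```text
time_s: 10.33
position: [0.5854, -0.0937, 0.1388]
tcp_rot: [[-0.968, -0.251, 0.0], [-0.251, 0.968, -0.0], [-0.0, -0.0, -1.0]]
force: [-0.4, 0.1, 3.1]
opening: 0.008
grasp_force: 1.4
```

{"name": "move_arm", "arguments": {
  "increments": [
    {"xyz":[0,0,1],"roll":0,"grip":0},
    {"xyz":[0,0,0],"roll":0,"grip":0}
  ]
}}

```text
time_s: 10.5
position: [0.5854, -0.0938, 0.138]
tcp_rot: [[-0.968, -0.251, 0.001], [-0.251, 0.968, -0.0], [-0.001, -0.001, -1.0]]
force: [-0.6, -0.3, 5.8]
opening: 0.008
grasp_force: 2.3
```

{"name": "move_arm", "arguments": {
  "increments": [
    {"xyz":[0,0,0.7],"roll":0,"grip":0},
    {"xyz":[5,0,-1.1],"roll":0,"grip":0},
    {"xyz":[5,0,-0.7],"roll":0,"grip":0},
    {"xyz":[5,0,-0.2],"roll":0,"grip":0}
  ]
}}

```text
time_s: 10.83
position: [0.5737, -0.0972, 0.1403]
tcp_rot: [[-0.968, -0.25, 0.008], [-0.25, 0.968, -0.0], [-0.008, -0.002, -1.0]]
force: [3.7, 2.6, 5.8]
opening: 0.005
grasp_force: 3.3
```

{"name": "move_arm", "arguments": {
  "increments": [
    {"xyz":[5,0,0],"roll":0,"grip":0},
    {"xyz":[5,0,0],"roll":0,"grip":0},
    {"xyz":[5,0,0],"roll":0,"grip":0}
  ]
}}

```text
time_s: 11.08
position: [0.5588, -0.101, 0.1405]
tcp_rot: [[-0.968, -0.25, 0.007], [-0.25, 0.968, -0.0], [-0.007, -0.002, -1.0]]
force: [3.3, 2.2, 7.6]
opening: 0.004
grasp_force: 3.6
```

{"name": "move_arm", "arguments": {
  "increments": [
    {"xyz":[5,0,0.1],"roll":0,"grip":0},
    {"xyz":[5,0,0.4],"roll":0,"grip":0},
    {"xyz":[5,0,0.7],"roll":0,"grip":0},
    {"xyz":[0,0,0],"roll":0,"grip":0}
  ]
}}

```text
time_s: 11.42
position: [0.5431, -0.1051, 0.1392]
tcp_rot: [[-0.968, -0.25, 0.005], [-0.25, 0.968, -0.001], [-0.005, -0.002, -1.0]]
force: [1.0, 0.7, 7.8]
opening: 0.006
grasp_force: 4.3
```

{"name": "move_arm", "arguments": {
  "increments": [
    {"xyz":[0,0,-20],"roll":0,"grip":0},
    {"xyz":[0,0,-40],"roll":0,"grip":0},
    {"xyz":[-10,0,-40],"roll":0,"grip":0},
    {"xyz":[0,0,0],"roll":0,"grip":0},
    {"xyz":[0,0,0],"roll":0,"grip":0}
  ]
}}

```text
time_s: 11.83
position: [0.553, -0.1028, 0.24]
tcp_rot: [[-0.968, -0.251, 0.006], [-0.251, 0.968, -0.002], [-0.005, -0.004, -1.0]]
force: [-0.8, -0.4, -0.9]
opening: 0.007
grasp_force: 0.0
```

```bash
python3 -c "from h import *;unwrap('pics/u2.png');print(bot.read_state()['position'])"
```

```text
[ 0.55114455 -0.10220683  0.23793161]
```

View pics/u2.png

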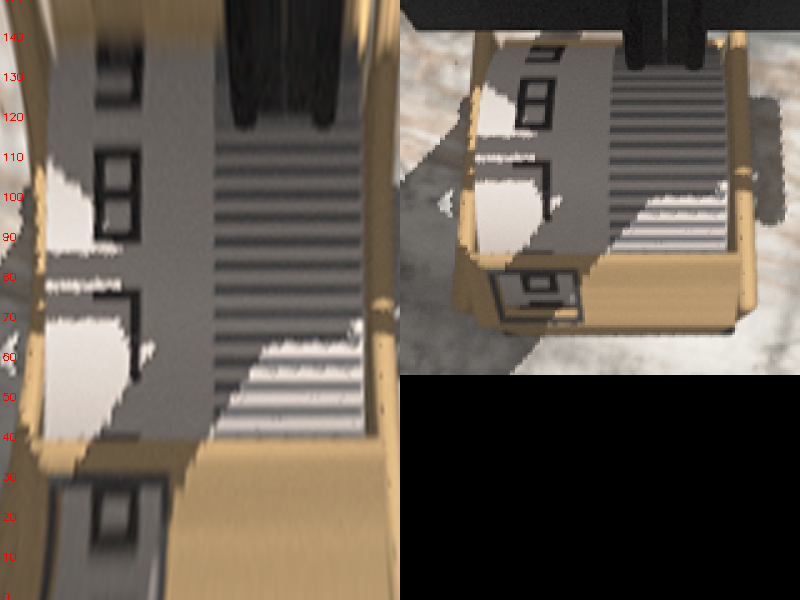

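Shift was 44.5°, 1:1 with the command. The 7 is at about 65.4°, so ~35 mm remains. Doing 34 mm, then a check.

{"name": "move_arm", "arguments": {
  "increments": [
    {"xyz":[-15,0,30],"roll":0,"grip":0},
    {"xyz":[-15,0,30],"roll":0,"grip":0},
    {"xyz":[0,0,30],"roll":0,"grip":0},
    {"xyz":[0,0,2],"roll":0,"grip":0},
    {"xyz":[0,0,0],"roll":0,"grip":0}
  ]
}}

```text
time_s: 12.3
position: [0.5782, -0.0942, 0.1431]
tcp_rot: [[-0.968, -0.25, -0.007], [-0.25, 0.968, 0.002], [0.006, 0.004, -1.0]]
force: [-0.0, 0.4, -0.6]
opening: 0.005
grasp_force: 0.0
```

{"name": "move_arm", "arguments": {
  "increments": [
    {"xyz":[0,0,0],"roll":0,"grip":0},
    {"xyz":[0,0,0],"roll":0,"grip":0},
    {"xyz":[0,0,0],"roll":0,"grip":0}
  ]
}}

```text
time_s: 12.55
position: [0.5802, -0.0949, 0.1468]
tcp_rot: [[-0.968, -0.25, 0.001], [-0.25, 0.968, -0.0], [-0.001, -0.001, -1.0]]
force: [-1.0, -0.1, 0.2]
opening: 0.01
grasp_force: 0.0
```

{"name": "move_arm", "arguments": {
  "increments": [
    {"xyz":[0,0,3],"roll":0,"grip":0},
    {"xyz":[0,0,2.5],"roll":0,"grip":0},
    {"xyz":[0,0,0],"roll":0,"grip":0},
    {"xyz":[0,0,0],"roll":0,"grip":0}
  ]
}}

```text
time_s: 12.88
position: [0.5804, -0.0949, 0.1405]
tcp_rot: [[-0.968, -0.25, 0.001], [-0.25, 0.968, -0.0], [-0.0, -0.0, -1.0]]
force: [-0.5, -0.3, 2.2]
opening: 0.008
grasp_force: 0.7
```

{"name": "move_arm", "arguments": {
  "increments": [
    {"xyz":[0,0,1],"roll":0,"grip":0},
    {"xyz":[0,0,0],"roll":0,"grip":0}
  ]
}}

```text
time_s: 13.05
position: [0.5806, -0.095, 0.1397]
tcp_rot: [[-0.968, -0.251, 0.001], [-0.251, 0.968, -0.001], [-0.001, -0.001, -1.0]]
force: [-0.1, -1.5, 5.4]
opening: 0.004
grasp_force: 2.1
```

{"name": "move_arm", "arguments": {
  "increments": [
    {"xyz":[0,0,1],"roll":0,"grip":0},
    {"xyz":[0,0,0],"roll":0,"grip":0}
  ]
}}

```text
time_s: 13.22
position: [0.5807, -0.0951, 0.1389]
tcp_rot: [[-0.968, -0.251, 0.001], [-0.251, 0.968, -0.001], [-0.001, -0.001, -1.0]]
force: [-0.5, 0.4, 6.5]
opening: 0.004
grasp_force: 3.1
```

{"name": "move_arm", "arguments": {
  "increments": [
    {"xyz":[5,0,-0.4],"roll":0,"grip":0},
    {"xyz":[5,0,-0.3],"roll":0,"grip":0},
    {"xyz":[5,0,0],"roll":0,"grip":0}
  ]
}}

```text
time_s: 13.47
position: [0.569, -0.0985, 0.1405]
tcp_rot: [[-0.968, -0.25, 0.008], [-0.25, 0.968, -0.0], [-0.008, -0.002, -1.0]]
force: [2.7, 2.4, 7.1]
opening: 0.003
grasp_force: 3.5
```

{"name": "move_arm", "arguments": {
  "increments": [
    {"xyz":[5,0,0],"roll":0,"grip":0},
    {"xyz":[5,0,0],"roll":0,"grip":0},
    {"xyz":[5,0,0],"roll":0,"grip":0}
  ]
}}

```text
time_s: 13.72
position: [0.5542, -0.1023, 0.1405]
tcp_rot: [[-0.968, -0.25, 0.007], [-0.25, 0.968, -0.0], [-0.007, -0.002, -1.0]]
force: [2.4, 2.2, 6.9]
opening: 0.003
grasp_force: 3.5
```

{"name": "move_arm", "arguments": {
  "increments": [
    {"xyz":[4,0,0.1],"roll":0,"grip":0},
    {"xyz":[0,0,0],"roll":0,"grip":0}
  ]
}}

```text
time_s: 13.88
position: [0.5494, -0.1035, 0.1403]
tcp_rot: [[-0.968, -0.25, 0.006], [-0.25, 0.968, -0.001], [-0.006, -0.002, -1.0]]
force: [1.1, 1.0, 7.3]
opening: 0.003
grasp_force: 3.7
```

{"name": "move_arm", "arguments": {
  "increments": [
    {"xyz":[0,0,-20],"roll":0,"grip":0},
    {"xyz":[0,0,-20],"roll":0,"grip":0},
    {"xyz":[40,0,0],"roll":0,"grip":0},
    {"xyz":[40,0,0],"roll":0,"grip":0},
    {"xyz":[20,0,0],"roll":0,"grip":0}
  ]
}}

```text
time_s: 14.3
position: [0.4461, -0.1273, 0.1783]
tcp_rot: [[-0.968, -0.251, -0.005], [-0.251, 0.968, 0.002], [0.004, 0.003, -1.0]]
force: [0.3, 0.2, -0.5]
opening: 0.005
grasp_force: 0.0
```

{"name": "move_arm", "arguments": {
  "increments": [
    {"xyz":[0,0,0],"roll":0,"grip":0},
    {"xyz":[0,0,0],"roll":0,"grip":0},
    {"xyz":[0,0,0],"roll":0,"grip":0},
    {"xyz":[0,0,0],"roll":0,"grip":0}
  ]
}}

```text
time_s: 14.63
position: [0.4521, -0.1287, 0.1788]
tcp_rot: [[-0.968, -0.251, 0.002], [-0.251, 0.968, -0.001], [-0.001, -0.001, -1.0]]
force: [-0.2, 0.1, -0.8]
opening: 0.002
grasp_force: 0.0
```

```bash
python3 - <<'E'
from h import *
unwrap('/tmp/a.png');s=bot.read_state();print(s['position'])
im,_=bot.capture("wrist");m=bot.camera_model("wrist");K=np.array(m["intrinsics"])
T=np.eye(4);T[:3,:3]=s["tcp_rot"];T[:3,3]=s["position"];T=np.linalg.inv(T@np.array(m["tool_from_camera"]))
a=np.radians(14.5);H=np.eye(4);H[:2,:2]=[[np.cos(a),-np.sin(a)],[np.sin(a),np.cos(a)]];H[:3,3]=[.5544,-.0776,0]
# window plate rectified: 60x60mm, 10px/mm
g=np.arange(-30,30,.15)/1000
V,Y=np.meshgrid(-g,-g,indexing="ij")
P=np.stack([-.055+V*np.sin(np.pi/6),.026+Y,.112+V*np.cos(np.pi/6),np.ones_like(V)],-1)
p=P@(T@H).T;q=p[...,:3]@K.T;q=(q[...,:2]/q[...,2:]).astype(np.float32)
o=cv2.remap(im,q[...,0],q[...,1],cv2.INTER_CUBIC)
u=cv2.imread('/tmp/a.png')[:,:400]; c=np.zeros((600,800,3),np.uint8);c[:,:400]=u;c[:400,400:]=o[...,::-1]
c[400:,400:]=cv2.resize(im,(400,200))[...,::-1]
cv2.imwrite('pics/v1.png',c)
E
```

```text
[ 0.45196279 -0.12852326  0.17872601]
```

View pics/v1.png

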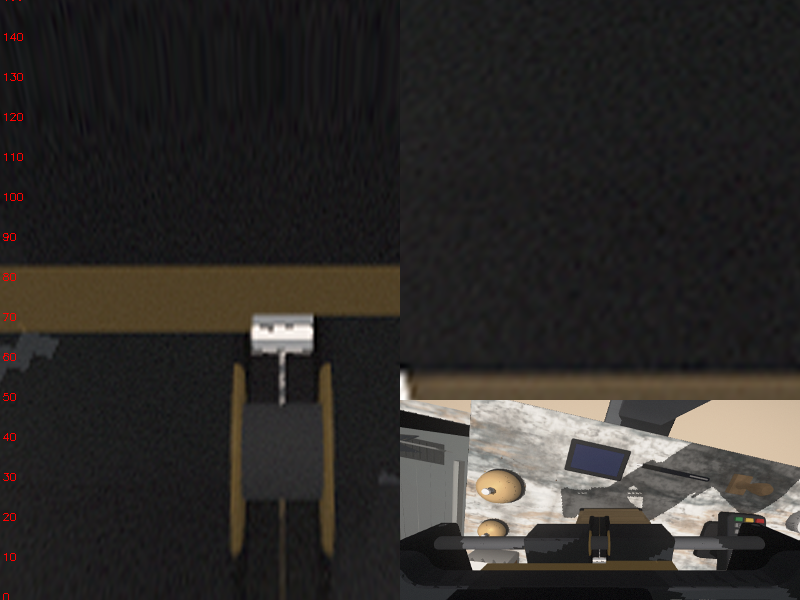

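The gripper body hides the window from here, so I shift back for a clear view.

{"name": "move_arm", "arguments": {
  "increments": [
    {"xyz":[-30,0,0],"roll":0,"grip":0},
    {"xyz":[-30,0,0],"roll":0,"grip":0},
    {"xyz":[0,0,0],"roll":0,"grip":0},
    {"xyz":[0,0,0],"roll":0,"grip":0},
    {"xyz":[0,0,0],"roll":0,"grip":0}
  ]
}}

```text
time_s: 15.15
position: [0.5081, -0.1128, 0.1782]
tcp_rot: [[-0.968, -0.252, -0.002], [-0.252, 0.968, 0.001], [0.002, 0.001, -1.0]]
force: [-0.8, -0.3, 0.1]
opening: 0.003
grasp_force: 0.0
```

```bash
cat > look.py <<'E'
from h import *
import sys
unwrap('/tmp/a.png');s=bot.read_state();print(s['position'])
im,_=bot.capture("wrist");m=bot.camera_model("wrist");K=np.array(m["intrinsics"])
T=np.eye(4);T[:3,:3]=s["tcp_rot"];T[:3,3]=s["position"];T=np.linalg.inv(T@np.array(m["tool_from_camera"]))
a=np.radians(14.5);H=np.eye(4);H[:2,:2]=[[np.cos(a),-np.sin(a)],[np.sin(a),np.cos(a)]];H[:3,3]=[.5544,-.0776,0]
g=np.arange(-30,30,.15)/1000
V,Y=np.meshgrid(-g,-g,indexing="ij")
P=np.stack([-.055+V*np.sin(np.pi/6),.026+Y,.112+V*np.cos(np.pi/6),np.ones_like(V)],-1)
p=P@(T@H).T;q=p[...,:3]@K.T;q=(q[...,:2]/q[...,2:]).astype(np.float32)
o=cv2.remap(im,q[...,0],q[...,1],cv2.INTER_CUBIC)
u=cv2.imread('/tmp/a.png')[:,:400]; c=np.zeros((600,800,3),np.uint8);c[:,:400]=u;c[:400,400:]=o[...,::-1]
c[400:,400:]=cv2.resize(im,(400,200))[...,::-1]
cv2.imwrite(sys.argv[1],c); np.savez("w2",im=im,T=T,K=K)
E
python3 look.py pics/v2.png
```

```text
[ 0.50763532 -0.11285409  0.17822359]
```

View pics/v2.png

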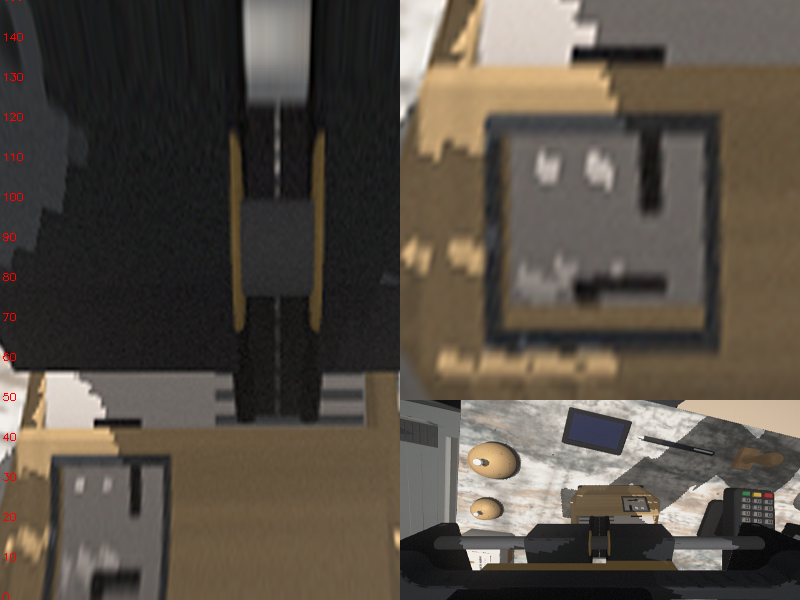

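The 7 is close, sitting a little high. The absolute zero needs the drum's true axis, so I fit it from the wrist depth image at the earlier viewpoint.

{"name": "move_arm", "arguments": {
  "increments": [
    {"xyz":[-15,0,-20],"roll":0,"grip":0},
    {"xyz":[-15,0,-20],"roll":0,"grip":0},
    {"xyz":[-14,0,-22],"roll":0,"grip":0},
    {"xyz":[0,0,0],"roll":0,"grip":0},
    {"xyz":[0,0,0],"roll":0,"grip":0}
  ]
}}

```text
time_s: 15.67
position: [0.5514, -0.1027, 0.2417]
tcp_rot: [[-0.968, -0.251, 0.002], [-0.251, 0.968, -0.001], [-0.002, -0.002, -1.0]]
force: [-0.3, 0.2, -0.6]
opening: 0.004
grasp_force: 0.0
```

{"name": "move_arm", "arguments": {
  "increments": [
    {"xyz":[0,0,0],"roll":0,"grip":0},
    {"xyz":[0,0,0],"roll":0,"grip":0},
    {"xyz":[0,0,0],"roll":0,"grip":0}
  ]
}}

```text
time_s: 15.92
position: [0.5495, -0.1022, 0.2394]
tcp_rot: [[-0.968, -0.25, -0.003], [-0.25, 0.968, 0.001], [0.003, 0.002, -1.0]]
force: [0.5, 0.0, 0.6]
opening: 0.011
grasp_force: 0.0
```

```bash
cat > fit.py <<'E'
from h import *
from scipy.optimize import least_squares
np.set_printoptions(precision=4,suppress=True)
def housing(P):
    a=np.radians(14.5);d=P-np.array([.5544,-.0776,0]);return np.stack([d@[np.cos(a),np.sin(a),0],d@[-np.sin(a),np.cos(a),0],d[...,2]],-1)
def fit(L,tag,yr):
    m=(L[:,1]>yr[0])&(L[:,1]<yr[1])&(abs(L[:,0])<.045)&(L[:,2]>.113)&(L[:,2]<.15);Q=L[m]
    f=lambda p:np.hypot(Q[:,0]-p[0]-p[2]*(Q[:,1]-.02),Q[:,2]-p[1])-.058
    r=least_squares(f,[0,.084,0],loss="soft_l1",f_scale=.001);print(tag,m.sum(),r.x,"res",np.median(abs(f(r.x))))
    return r.x
s=bot.read_state();im,d=bot.capture("wrist");m=bot.camera_model("wrist");K=np.array(m["intrinsics"])
W=np.eye(4);W[:3,:3]=s["tcp_rot"];W[:3,3]=s["position"];W=W@np.array(m["tool_from_camera"])
v,u=np.mgrid[:400,:640];P=np.stack([(u-K[0,2])/K[0,0]*d,(v-K[1,2])/K[1,1]*d,d],-1)
L=housing(P@W[:3,:3].T+W[:3,3]); ok=(d>0)
np.savez("fitw",L=L,im=im,ok=ok)
print(s["position"])
p=fit(L[ok],"wrist",(.005,.042))
t=np.load("top.npz");Lt=housing(cloud("top",t["d"]));fit(Lt[t["d"]>0],"top",(-.042,.042))
# plate: normal at 30 deg, plane through (-55,112): distance n.(x,z) with n=(-cos30,sin30) -> 0.0476+0.056=.1036
for nm,X in(("wrist",L[ok]),("top",Lt[t["d"]>0])):
    Q=X[(X[:,0]<-.035)&(X[:,0]>-.075)&(X[:,1]<-.005)&(X[:,1]>-.05)&(X[:,2]>.09)&(X[:,2]<.128)]
    A=np.polyfit(Q[:,0],Q[:,2],1);print(nm,"plate n",len(Q),"slope",A[0],"(1.732) dist",np.median(Q[:,:3:2]@[-np.cos(np.pi/6),.5]),"exp .1036")
# profile of numeral column
ph=np.degrees(np.arctan2(L[...,2]-p[1],-(L[...,0]-p[0]-p[2]*(L[...,1]-.02))))
y=L[...,1];g=cv2.cvtColor(im,cv2.COLOR_RGB2GRAY).astype(float)
r=np.hypot(L[...,2]-p[1],L[...,0]-p[0]-p[2]*(y-.02))
k=ok&(abs(r-.058)<.004)&(abs(y-.0245)<.011)
b=np.arange(38,142,1.)
for lo in b: 
    q=k&(ph>=lo)&(ph<lo+1); 
    if q.any(): print(int(lo),int(np.percentile(g[q],10)),int(g[q].mean()),end=" | ")
E
python3 fit.py
```

```text
[ 0.5495 -0.1022  0.2394]
wrist 3134 [-0.0021  0.0844 -0.0032] res 0.00044305210997919175
top 1372 [ 0.0001  0.0829 -0.001 ] res 0.0008826039856574645
wrist plate n 1285 slope 1.096510652454325 (1.732) dist 0.10792549191336845 exp .1036
top plate n 242 slope 1.0719214561528712 (1.732) dist 0.10501901381161213 exp .1036
42 74 112 | 43 73 107 | 44 50 102 | 45 35 83 | 46 28 77 | 47 51 103 | 48 94 136 | 49 105 157 | 50 101 145 | 51 103 160 | 52 103 156 | 53 102 169 | 54 103 168 | 55 105 180 | 56 103 183 | 57 105 185 | 58 74 131 | 59 28 85 | 60 30 95 | 61 34 113 | 62 42 157 | 63 36 161 | 64 31 141 | 65 31 136 | 66 32 130 | 67 34 127 | 68 35 129 | 69 35 105 | 70 30 71 | 71 29 55 | 72 33 81 | 73 30 90 | 74 33 90 | 75 30 88 | 76 34 87 | 77 33 122 | 78 36 132 | 79 32 107 | 80 34 70 | 81 32 60 | 82 27 58 | 83 55 89 | 84 96 105 | 85 100 106 | 86 98 117 | 87 105 167 | 88 104 166 | 89 102 178 | 90 104 167 | 91 103 151 | 92 101 145 | 93 94 143 | 94 52 100 | 95 25 74 | 96 22 68 | 97 32 99 | 98 30 114 | 99 98 136 | 100 66 106 | 101 88 115 | 102 25 93 | 103 68 98 | 104 39 87 | 105 32 63 | 106 24 52 | 107 26 63 | 108 29 58 | 109 28 69 | 110 39 86 | 111 26 76 | 112 28 84 | 113 36 84 | 114 24 67 | 115 33 68 | 116 25 64 | 117 23 58 | 118 22 59 | 119 60 84 | 120 48 65 | 121 51 85 | 122 87 91 | 123 96 98 | 124 97 98 | 125 96 98 | 126 95 97 | 127 96 98 | 128 83 93 | 129 50 76 | 130 36 64 | 131 35 63 | 132 21 59 | 133 26 64 | 134 56 80 | 135 26 58 | 136 21 54 | 137 49 76 | 138 48 78 | 139 28 56 | 140 21 33 |
```

Axis fit: the 7 is at 34.7° and the target is 30°. About 5 mm more of drag is needed.

{"name": "move_arm", "arguments": {
  "increments": [
    {"xyz":[-7,0,30],"roll":0,"grip":0},
    {"xyz":[-7,0,30],"roll":0,"grip":0},
    {"xyz":[0,0,24],"roll":0,"grip":0},
    {"xyz":[0,0,5],"roll":0,"grip":0},
    {"xyz":[0,0,0],"roll":0,"grip":0}
  ]
}}

```text
time_s: 16.38
position: [0.5628, -0.0983, 0.1495]
tcp_rot: [[-0.968, -0.25, -0.006], [-0.25, 0.968, 0.002], [0.005, 0.003, -1.0]]
force: [-0.0, -0.4, -0.5]
opening: 0.009
grasp_force: 0.0
```

{"name": "move_arm", "arguments": {
  "increments": [
    {"xyz":[0,0,0],"roll":0,"grip":0},
    {"xyz":[0,0,0],"roll":0,"grip":0},
    {"xyz":[0,0,0],"roll":0,"grip":0},
    {"xyz":[0,0,0],"roll":0,"grip":0}
  ]
}}

```text
time_s: 16.72
position: [0.5656, -0.0992, 0.1533]
tcp_rot: [[-0.968, -0.25, 0.003], [-0.25, 0.968, -0.001], [-0.002, -0.002, -1.0]]
force: [0.0, 0.7, 0.8]
opening: 0.006
grasp_force: 0.0
```

{"name": "move_arm", "arguments": {
  "increments": [
    {"xyz":[0,0,5],"roll":0,"grip":0},
    {"xyz":[0,0,4],"roll":0,"grip":0},
    {"xyz":[0,0,2],"roll":0,"grip":0},
    {"xyz":[0,0,0],"roll":0,"grip":0},
    {"xyz":[0,0,0],"roll":0,"grip":0}
  ]
}}

```text
time_s: 17.13
position: [0.5651, -0.0991, 0.1413]
tcp_rot: [[-0.968, -0.251, 0.0], [-0.251, 0.968, -0.0], [-0.0, -0.001, -1.0]]
force: [-1.3, -0.1, 5.8]
opening: 0.005
grasp_force: 2.5
```

{"name": "move_arm", "arguments": {
  "increments": [
    {"xyz":[0,0,1.5],"roll":0,"grip":0},
    {"xyz":[0,0,0],"roll":0,"grip":0}
  ]
}}

```text
time_s: 17.3
position: [0.5652, -0.0992, 0.1402]
tcp_rot: [[-0.968, -0.251, 0.001], [-0.251, 0.968, -0.001], [-0.001, -0.001, -1.0]]
force: [-1.1, 0.1, 8.1]
opening: 0.007
grasp_force: 4.1
```

{"name": "move_arm", "arguments": {
  "increments": [
    {"xyz":[2.5,0,0],"roll":0,"grip":0},
    {"xyz":[2.5,0,0],"roll":0,"grip":0},
    {"xyz":[0,0,0],"roll":0,"grip":0}
  ]
}}

```text
time_s: 17.55
position: [0.5622, -0.1001, 0.1407]
tcp_rot: [[-0.968, -0.25, 0.006], [-0.25, 0.968, -0.0], [-0.006, -0.002, -1.0]]
force: [2.0, 2.6, 6.5]
opening: 0.006
grasp_force: 3.2
```

{"name": "move_arm", "arguments": {
  "increments": [
    {"xyz":[0,0,-10],"roll":0,"grip":0},
    {"xyz":[0,0,-30],"roll":0,"grip":0},
    {"xyz":[7,0,-30],"roll":0,"grip":0},
    {"xyz":[7,0,-30],"roll":0,"grip":0},
    {"xyz":[0,0,0],"roll":0,"grip":0}
  ]
}}

```text
time_s: 17.97
position: [0.5484, -0.1048, 0.2451]
tcp_rot: [[-0.968, -0.251, 0.009], [-0.251, 0.968, -0.004], [-0.007, -0.006, -1.0]]
force: [1.0, -0.7, 0.1]
opening: 0.007
grasp_force: 0.0
```

{"name": "move_arm", "arguments": {
  "increments": [
    {"xyz":[0,0,0],"roll":0,"grip":0},
    {"xyz":[0,0,0],"roll":0,"grip":0},
    {"xyz":[0,0,0],"roll":0,"grip":0},
    {"xyz":[0,0,0],"roll":0,"grip":0}
  ]
}}

```text
time_s: 18.3
position: [0.5456, -0.1032, 0.2377]
tcp_rot: [[-0.968, -0.251, -0.003], [-0.251, 0.968, 0.001], [0.003, 0.002, -1.0]]
force: [1.1, 0.1, 0.7]
opening: 0.004
grasp_force: 0.0
```

```bash
python3 fit.py
```

```text
[ 0.5456 -0.1032  0.2377]
wrist 3020 [-0.0021  0.0844 -0.0035] res 0.000444239297581233
top 1372 [ 0.0001  0.0829 -0.001 ] res 0.0008826039856574645
wrist plate n 1267 slope 1.128553511993077 (1.732) dist 0.1079136017372117 exp .1036
top plate n 242 slope 1.0719214561528712 (1.732) dist 0.10501901381161213 exp .1036
43 63 114 | 44 61 103 | 45 85 135 | 46 102 151 | 47 100 161 | 48 103 158 | 49 103 164 | 50 101 167 | 51 104 183 | 52 104 186 | 53 103 186 | 54 103 185 | 55 99 166 | 56 45 113 | 57 48 129 | 58 29 98 | 59 31 141 | 60 34 128 | 61 33 130 | 62 36 126 | 63 30 137 | 64 30 116 | 65 29 100 | 66 32 78 | 67 34 64 | 68 31 59 | 69 33 63 | 70 32 82 | 71 33 88 | 72 35 91 | 73 40 123 | 74 36 124 | 75 31 99 | 76 34 87 | 77 35 75 | 78 33 62 | 79 28 58 | 80 55 74 | 81 94 101 | 82 99 120 | 83 105 156 | 84 106 167 | 85 104 161 | 86 104 160 | 87 104 155 | 88 105 152 | 89 104 156 | 90 103 142 | 91 66 129 | 92 24 89 | 93 23 64 | 94 34 122 | 95 53 92 | 96 31 109 | 97 57 111 | 98 30 109 | 99 46 99 | 100 60 95 | 101 47 92 | 102 27 74 | 103 24 48 | 104 23 55 | 105 28 68 | 106 33 76 | 107 26 70 | 108 27 81 | 109 36 83 | 110 28 75 | 111 27 77 | 112 38 68 | 113 23 64 | 114 18 60 | 115 22 40 | 116 57 82 | 117 66 81 | 118 67 85 | 119 80 93 | 120 95 98 | 121 99 99 | 122 97 98 | 123 95 98 | 124 96 98 | 125 86 95 | 126 64 88 | 127 47 63 | 128 36 69 | 129 18 47 | 130 41 74 | 131 20 58 | 132 23 64 | 133 54 80 | 134 64 84 | 135 87 87 |
```

Moved 2.7°, about 2° left. The same stroke again finishes it.

{"name": "move_arm", "arguments": {
  "increments": [
    {"xyz":[-9,0,30],"roll":0,"grip":0},
    {"xyz":[-9,0,30],"roll":0,"grip":0},
    {"xyz":[0,0,22],"roll":0,"grip":0},
    {"xyz":[0,0,5],"roll":0,"grip":0},
    {"xyz":[0,0,0],"roll":0,"grip":0}
  ]
}}

```text
time_s: 18.77
position: [0.5621, -0.0984, 0.1497]
tcp_rot: [[-0.968, -0.251, -0.006], [-0.251, 0.968, 0.002], [0.005, 0.004, -1.0]]
force: [-0.4, 0.4, 0.6]
opening: 0.005
grasp_force: 0.0
```

{"name": "move_arm", "arguments": {
  "increments": [
    {"xyz":[0,0,0],"roll":0,"grip":0},
    {"xyz":[0,0,0],"roll":0,"grip":0},
    {"xyz":[0,0,0],"roll":0,"grip":0},
    {"xyz":[0,0,0],"roll":0,"grip":0}
  ]
}}

```text
time_s: 19.1
position: [0.5646, -0.0994, 0.1537]
tcp_rot: [[-0.968, -0.25, 0.003], [-0.25, 0.968, -0.001], [-0.002, -0.002, -1.0]]
force: [-0.5, -0.0, 0.0]
opening: 0.002
grasp_force: 0.0
```

{"name": "move_arm", "arguments": {
  "increments": [
    {"xyz":[0,0,5],"roll":0,"grip":0},
    {"xyz":[0,0,4],"roll":0,"grip":0},
    {"xyz":[0,0,2],"roll":0,"grip":0},
    {"xyz":[0,0,0],"roll":0,"grip":0},
    {"xyz":[0,0,0],"roll":0,"grip":0}
  ]
}}

```text
time_s: 19.52
position: [0.5639, -0.0992, 0.1416]
tcp_rot: [[-0.968, -0.251, 0.0], [-0.251, 0.968, -0.0], [-0.0, -0.0, -1.0]]
force: [-0.3, -0.5, 3.4]
opening: 0.009
grasp_force: 2.0
```

{"name": "move_arm", "arguments": {
  "increments": [
    {"xyz":[0,0,1.5],"roll":0,"grip":0},
    {"xyz":[0,0,0],"roll":0,"grip":0}
  ]
}}

```text
time_s: 19.68
position: [0.564, -0.0994, 0.1404]
tcp_rot: [[-0.968, -0.251, 0.0], [-0.251, 0.968, -0.001], [-0.0, -0.001, -1.0]]
force: [-1.0, -0.3, 7.5]
opening: 0.008
grasp_force: 3.8
```

{"name": "move_arm", "arguments": {
  "increments": [
    {"xyz":[2.5,0,0],"roll":0,"grip":0},
    {"xyz":[2.5,0,0],"roll":0,"grip":0},
    {"xyz":[0,0,0],"roll":0,"grip":0}
  ]
}}

```text
time_s: 19.93
position: [0.5611, -0.1002, 0.141]
tcp_rot: [[-0.968, -0.25, 0.006], [-0.25, 0.968, -0.0], [-0.005, -0.001, -1.0]]
force: [2.1, 2.2, 5.0]
opening: 0.006
grasp_force: 2.8
```

{"name": "move_arm", "arguments": {
  "increments": [
    {"xyz":[0,0,-10],"roll":0,"grip":0},
    {"xyz":[0,0,-30],"roll":0,"grip":0},
    {"xyz":[7,0,-30],"roll":0,"grip":0},
    {"xyz":[7,0,-30],"roll":0,"grip":0},
    {"xyz":[0,0,0],"roll":0,"grip":0}
  ]
}}

```text
time_s: 20.35
position: [0.5474, -0.105, 0.2456]
tcp_rot: [[-0.968, -0.251, 0.009], [-0.251, 0.968, -0.004], [-0.007, -0.006, -1.0]]
force: [1.5, -0.2, 0.1]
opening: 0.004
grasp_force: 0.0
```

{"name": "move_arm", "arguments": {
  "increments": [
    {"xyz":[0,0,0],"roll":0,"grip":0},
    {"xyz":[0,0,0],"roll":0,"grip":0},
    {"xyz":[0,0,0],"roll":0,"grip":0},
    {"xyz":[0,0,0],"roll":0,"grip":0},
    {"xyz":[0,0,0],"roll":0,"grip":0}
  ]
}}

```text
time_s: 20.77
position: [0.5449, -0.1035, 0.2384]
tcp_rot: [[-0.968, -0.251, -0.003], [-0.251, 0.968, 0.001], [0.002, 0.002, -1.0]]
force: [0.6, -0.3, 1.5]
opening: 0.003
grasp_force: 0.0
```

```bash
python3 fit.py; cat >> fit.py <<'E'
E
python3 - <<'E'
from h import *
z=np.load("fitw.npz");L,im,ok=z["L"],z["im"],z["ok"]
# bells from wrist view (world = inverse of housing)
a=np.radians(14.5);X=.5544+L[...,0]*np.cos(a)-L[...,1]*np.sin(a);Y=-.0776+L[...,0]*np.sin(a)+L[...,1]*np.cos(a);Z=L[...,2]
m=ok&(np.hypot(X-.487,Y+.305)<.06)&(Z>.012);n=m&(Z>.052)
print("\nbell",m.sum(),cv2.minEnclosingCircle(np.stack([X[m],Y[m]],1).astype(np.float32)*1000),Z[m].max(),n.sum(),X[n].mean(),Y[n].mean())
E
```

```text
[ 0.5449 -0.1035  0.2384]
wrist 2995 [-0.002   0.0844 -0.0004] res 0.00045958977660267436
top 1372 [ 0.0001  0.0829 -0.001 ] res 0.0008826039856574645
wrist plate n 1235 slope 1.1416749268773174 (1.732) dist 0.10794112724136196 exp .1036
top plate n 242 slope 1.0719214561528712 (1.732) dist 0.10501901381161213 exp .1036
42 152 152 | 43 154 175 | 44 99 143 | 45 101 150 | 46 103 167 | 47 100 148 | 48 103 170 | 49 105 180 | 50 104 173 | 51 104 175 | 52 103 190 | 53 94 145 | 54 47 93 | 55 27 79 | 56 36 127 | 57 41 158 | 58 43 153 | 59 31 137 | 60 34 126 | 61 36 134 | 62 33 123 | 63 30 127 | 64 32 89 | 65 29 68 | 66 30 58 | 67 32 73 | 68 31 82 | 69 32 87 | 70 35 87 | 71 34 90 | 72 39 107 | 73 38 103 | 74 32 99 | 75 33 78 | 76 30 59 | 77 29 63 | 78 74 90 | 79 103 106 | 80 100 106 | 81 98 143 | 82 104 159 | 83 105 173 | 84 106 164 | 85 105 166 | 86 106 161 | 87 105 152 | 88 106 153 | 89 69 125 | 90 23 69 | 91 21 86 | 92 33 105 | 93 46 115 | 94 36 116 | 95 37 115 | 96 45 104 | 97 42 103 | 98 32 95 | 99 54 90 | 100 30 67 | 101 22 50 | 102 25 65 | 103 30 69 | 104 29 76 | 105 28 83 | 106 23 75 | 107 31 87 | 108 31 85 | 109 30 76 | 110 25 69 | 111 26 62 | 112 21 52 | 113 20 50 | 114 99 100 | 115 85 89 | 116 85 94 | 117 98 101 | 118 99 100 | 119 98 99 | 120 97 99 | 121 98 98 | 122 97 98 | 123 58 88 | 124 61 87 | 125 19 64 | 126 14 50 | 127 15 41 | 128 27 71 | 129 63 84 | 130 25 62 | 131 41 83 | 132 86 92 | 133 73 87 | 134 92 92 | 
bell 3348 ((485.54254150390625, -307.5845642089844), 38.10826873779297) 0.06262791638224541 146 0.4860114971232172 -0.3073661429359516
```

The 7 is now at 29.7° against the 30° target. Next is the bell: I rotate a quarter turn so the wide gripper body stays clear of the glass case, then move above it.

{"name": "move_arm", "arguments": {
  "increments": [
    {"xyz":[0,0,0],"roll":0.121,"grip":0},
    {"xyz":[0,0,0],"roll":0.121,"grip":0},
    {"xyz":[0,0,0],"roll":0.121,"grip":0},
    {"xyz":[0,0,0],"roll":0.121,"grip":0},
    {"xyz":[0,0,0],"roll":0.121,"grip":0}
  ]
}}

```text
time_s: 21.23
position: [0.5453, -0.1037, 0.2391]
tcp_rot: [[-0.937, 0.35, -0.001], [0.35, 0.937, 0.0], [0.001, 0.0, -1.0]]
force: [-0.6, 0.2, 0.6]
opening: 0.003
grasp_force: 0.0
```

{"name": "move_arm", "arguments": {
  "increments": [
    {"xyz":[0,0,0],"roll":0.121,"grip":0},
    {"xyz":[0,0,0],"roll":0.121,"grip":0},
    {"xyz":[0,0,0],"roll":0.121,"grip":0},
    {"xyz":[0,0,0],"roll":0.121,"grip":0},
    {"xyz":[0,0,0],"roll":0.121,"grip":0}
  ]
}}

```text
time_s: 21.65
position: [0.5453, -0.1037, 0.2391]
tcp_rot: [[-0.571, 0.821, -0.001], [0.821, 0.571, 0.0], [0.001, -0.001, -1.0]]
force: [0.3, 0.0, -0.7]
opening: 0.009
grasp_force: 0.0
```

{"name": "move_arm", "arguments": {
  "increments": [
    {"xyz":[0,0,0],"roll":0.121,"grip":0},
    {"xyz":[0,0,0],"roll":0.121,"grip":0},
    {"xyz":[0,0,0],"roll":0.121,"grip":0},
    {"xyz":[0,0,0],"roll":0,"grip":0},
    {"xyz":[0,0,0],"roll":0,"grip":0}
  ]
}}

```text
time_s: 22.07
position: [0.5453, -0.1038, 0.2393]
tcp_rot: [[-0.251, 0.968, -0.001], [0.968, 0.251, 0.0], [0.0, -0.001, -1.0]]
force: [-0.4, 0.0, 0.1]
opening: 0.006
grasp_force: 0.0
```

{"name": "move_arm", "arguments": {
  "increments": [
    {"xyz":[-30,-18,0],"roll":0,"grip":0},
    {"xyz":[-30,-18,0],"roll":0,"grip":0},
    {"xyz":[-30,-18,0],"roll":0,"grip":0},
    {"xyz":[-30,-18,0],"roll":0,"grip":0},
    {"xyz":[-30,-18,0],"roll":0,"grip":0}
  ]
}}

```text
time_s: 22.48
position: [0.4949, -0.2728, 0.2396]
tcp_rot: [[-0.252, 0.968, -0.0], [0.968, 0.252, 0.0], [0.0, -0.0, -1.0]]
force: [0.9, 0.6, 0.2]
opening: 0.01
grasp_force: 0.0
```

{"name": "move_arm", "arguments": {
  "increments": [
    {"xyz":[0,0,0],"roll":0,"grip":0},
    {"xyz":[0,0,0],"roll":0,"grip":0},
    {"xyz":[0,0,0],"roll":0,"grip":0},
    {"xyz":[0,0,0],"roll":0,"grip":0}
  ]
}}

```text
time_s: 22.82
position: [0.4956, -0.2702, 0.2395]
tcp_rot: [[-0.25, 0.968, -0.001], [0.968, 0.25, 0.001], [0.001, -0.0, -1.0]]
force: [0.1, -0.9, 0.1]
opening: 0.005
grasp_force: 0.0
```

{"name": "move_arm", "arguments": {
  "increments": [
    {"xyz":[-17,-9,0],"roll":0,"grip":0},
    {"xyz":[-16,-9,0],"roll":0,"grip":0},
    {"xyz":[0,0,35],"roll":0,"grip":0},
    {"xyz":[0,0,35],"roll":0,"grip":0},
    {"xyz":[0,0,35],"roll":0,"grip":0}
  ]
}}

```text
time_s: 23.23
position: [0.4873, -0.3071, 0.1346]
tcp_rot: [[-0.251, 0.968, 0.002], [0.968, 0.251, -0.002], [-0.002, 0.002, -1.0]]
force: [0.1, 0.4, -0.0]
opening: 0.011
grasp_force: 0.0
```

{"name": "move_arm", "arguments": {
  "increments": [
    {"xyz":[0,0,25],"roll":0,"grip":0},
    {"xyz":[0,0,15],"roll":0,"grip":0},
    {"xyz":[0,0,5],"roll":0,"grip":0},
    {"xyz":[0,0,0],"roll":0,"grip":0},
    {"xyz":[0,0,0],"roll":0,"grip":0}
  ]
}}

```text
time_s: 23.65
position: [0.4872, -0.3075, 0.0904]
tcp_rot: [[-0.25, 0.968, 0.001], [0.968, 0.25, -0.001], [-0.001, 0.001, -1.0]]
force: [-0.5, 0.6, 0.7]
opening: 0.003
grasp_force: 0.0
```

{"name": "move_arm", "arguments": {
  "increments": [
    {"xyz":[0,0,0],"roll":0,"grip":0},
    {"xyz":[0,0,0],"roll":0,"grip":0},
    {"xyz":[0,0,0],"roll":0,"grip":0}
  ]
}}

```text
time_s: 23.9
position: [0.487, -0.3084, 0.0911]
tcp_rot: [[-0.249, 0.969, 0.002], [0.969, 0.249, -0.002], [-0.002, 0.001, -1.0]]
force: [0.1, 1.2, -0.6]
opening: 0.007
grasp_force: 0.0
```

{"name": "move_arm", "arguments": {
  "increments": [
    {"xyz":[0,0,10],"roll":0,"grip":0},
    {"xyz":[0,0,10],"roll":0,"grip":0},
    {"xyz":[0,0,6],"roll":0,"grip":0},
    {"xyz":[0,0,0],"roll":0,"grip":0},
    {"xyz":[0,0,0],"roll":0,"grip":0}
  ]
}}

```text
time_s: 24.32
position: [0.4857, -0.3075, 0.0627]
tcp_rot: [[-0.248, 0.969, -0.002], [0.969, 0.248, 0.002], [0.002, -0.001, -1.0]]
force: [-0.2, -0.3, 0.5]
opening: 0.004
grasp_force: 0.0
```

{"name": "move_arm", "arguments": {
  "increments": [
    {"xyz":[0,0,2],"roll":0,"grip":0},
    {"xyz":[0,0,0],"roll":0,"grip":0},
    {"xyz":[0,0,0],"roll":0,"grip":0}
  ]
}}

```text
time_s: 24.57
position: [0.4864, -0.308, 0.0618]
tcp_rot: [[-0.248, 0.969, 0.0], [0.969, 0.248, -0.0], [-0.0, 0.0, -1.0]]
force: [0.3, 0.1, 0.7]
opening: 0.009
grasp_force: 0.0
```

{"name": "move_arm", "arguments": {
  "increments": [
    {"xyz":[0,0,2],"roll":0,"grip":0},
    {"xyz":[0,0,0],"roll":0,"grip":0},
    {"xyz":[0,0,0],"roll":0,"grip":0}
  ]
}}

```text
time_s: 24.82
position: [0.4866, -0.3082, 0.0601]
tcp_rot: [[-0.248, 0.969, 0.001], [0.969, 0.248, -0.001], [-0.001, 0.001, -1.0]]
force: [-0.1, -0.2, 1.6]
opening: 0.012
grasp_force: 0.9
```

{"name": "move_arm", "arguments": {
  "increments": [
    {"xyz":[0,0,1.5],"roll":0,"grip":0},
    {"xyz":[0,0,0],"roll":0,"grip":0}
  ]
}}

```text
time_s: 24.98
position: [0.4866, -0.3083, 0.0587]
tcp_rot: [[-0.248, 0.969, 0.001], [0.969, 0.248, -0.001], [-0.001, 0.001, -1.0]]
force: [-0.4, 1.1, 4.7]
opening: 0.005
grasp_force: 2.3
```

{"name": "move_arm", "arguments": {
  "increments": [
    {"xyz":[0,0,1.2],"roll":0,"grip":0},
    {"xyz":[0,0,0],"roll":0,"grip":0}
  ]
}}

```text
time_s: 25.15
position: [0.4866, -0.3082, 0.0576]
tcp_rot: [[-0.248, 0.969, 0.001], [0.969, 0.248, -0.001], [-0.001, 0.001, -1.0]]
force: [-0.5, -0.2, 7.2]
opening: 0.004
grasp_force: 3.3
```

{"name": "move_arm", "arguments": {
  "increments": [
    {"xyz":[0,0,-5],"roll":0,"grip":0},
    {"xyz":[0,0,-20],"roll":0,"grip":0},
    {"xyz":[0,0,-40],"roll":0,"grip":0},
    {"xyz":[0,0,-40],"roll":0,"grip":0},
    {"xyz":[0,0,-40],"roll":0,"grip":0}
  ]
}}

```text
time_s: 25.57
position: [0.4854, -0.3071, 0.2028]
tcp_rot: [[-0.248, 0.969, -0.002], [0.969, 0.248, 0.002], [0.003, -0.002, -1.0]]
force: [0.2, -0.9, -0.2]
opening: 0.005
grasp_force: 0.0
```

{"name": "move_arm", "arguments": {
  "increments": [
    {"xyz":[0,0,-40],"roll":0,"grip":0},
    {"xyz":[0,0,0],"roll":0,"grip":0},
    {"xyz":[0,0,0],"roll":0,"grip":0},
    {"xyz":[0,0,0],"roll":0,"grip":0},
    {"xyz":[0,0,0],"roll":0,"grip":0}
  ]
}}

```text
time_s: 25.98
position: [0.4851, -0.3069, 0.2401]
tcp_rot: [[-0.248, 0.969, -0.003], [0.969, 0.248, 0.003], [0.004, -0.002, -1.0]]
force: [0.2, 1.1, -0.2]
opening: -0.0
grasp_force: 0.0
```

```bash
python3 - <<'E'
from h import *
im,_=bot.capture("top");im2,_=bot.capture("scene");w_,_=bot.capture("wrist")
c=np.zeros((600,800,3),np.uint8)
c[:320,:340]=cv2.resize(im[165:245,305:390],None,fx=4,fy=4,interpolation=3)
b=cv2.resize(im2[150:240,300:385],None,fx=3.5,fy=3.5,interpolation=3);c[:b.shape[0],400:400+b.shape[1]]=b
c[330:580,:400]=cv2.resize(im,(400,250));c[330:580,400:]=cv2.resize(w_,(400,250))
cv2.imwrite("pics/z.png",c[...,::-1]);s=bot.read_state();print(s["position"],s["force"],s["time_s"])
for r in bot.spot_in("call_bell","wrist"):
    T=np.eye(4);T[:3,:3]=s["tcp_rot"];T[:3,3]=s["position"];print(r["conf"],(T@np.array(bot.camera_model("wrist")["tool_from_camera"])@[*r["at"],1])[:3])
E
```

```text
[ 0.48548752 -0.30722772  0.24016882] [-0.51395405 -0.26776391 -1.03841395] 26.1333
0.87 [ 0.59872818 -0.31134793  0.02429997]
0.62 [ 0.48198804 -0.3033193   0.03769186]
```

View pics/z.png

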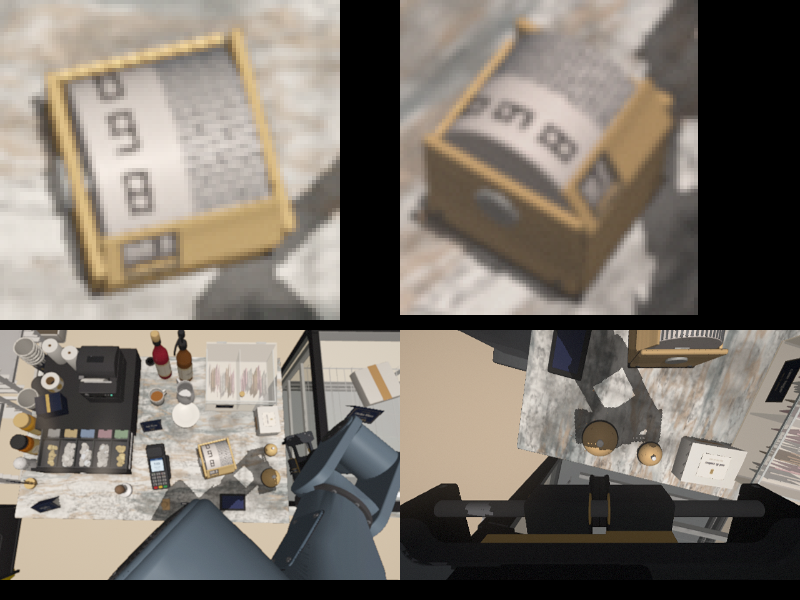

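The picture shows the 7 in the window at crop pixel (150,250), with 8 and 9 above it. Both bells are still standing in place at (600,437) and (650,453), and nothing is being touched. Handing in.

```bash
python3 -c "
from rig import bot
print(bot.hand_in())"
```

```text
the job is handed in; nothing more can be done
None
```

I rolled the drum until the 7 stood within about half a degree of the window's centre, took the finger off, then pressed the larger bell's plunger about 3 mm, past its 2 mm ringing point. Drum pressure stayed near 9 N, the bell and counter stood in place in the last pictures, and I handed the job in at about 26 s; no verdict came back.

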